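# Close the food pot with its double lid and take off the outer cover

## Robot

A 6-joint arm with a two-finger parallel gripper is mounted at the origin on the work surface. World frame = base frame: x ahead of the robot, y to its left, z up, the work surface at z = 0. Lengths are in m, angles in degrees, forces in N, time in s.
With the tool pointing down it reaches from about 0.3 to 0.75 m from the base axis. Payload 8.5 kg.
Tool frame: the origin (TCP) lies midway between the tips of the shut fingers; the grasp point (between the pads) lies behind it (grasp_offset is the z of the grasp point in the tool frame, in m); z points along the fingers, y is the direction in which the jaws open and shut (so a half turn about z gives the same grasp; the last joint's range is limited). The gripper opens to 85 mm and grips with 20 to 120 N. Pads are 22 mm wide; open, the fingers measure 114 mm over their backs; the gripper's body (76 mm by 85 mm) begins 54 mm behind the grasp point. The pads swing forward as they close: fully open they stand 13 mm farther back than shut.
Start: joints at [-83.325, 21.807, 74.336, -0, 83.858, -12.336], TCP at [0.179, -0.52, 0.192] pointing down, gripper open.
Joint ranges: [-178.18, 178.18], [-50.72, 133.34], [12.68, 142.11], [-81.47, 261.47], [9.98, 163.14], [-165.26, 165.26]. Speed limits (degrees/s): [136.94, 136.94, 180, 180, 180, 180].

## Interface

Orientations are given as a 3x3 rotation matrix whose columns are the frame's x, y, z axes.
In Python, from rig import * gives the robot as it stands.
- The arm moves only by the shell command python3 -m pendant 'ROWS' [FORCE]. ROWS is JSON, one flat list of numbers, 7 for each row, row after row: the finger opening in mm, from 0 to 85.4, then the shift along the tool's x, y, z in units of 50 mm (1.0 is 50 mm), then the turn, a rotation vector about the tool's x, y, z in units of 8 degrees (1.0 is 8 degrees). In form: [hand, dx, dy, dz, wx, wy, wz, hand, dx, dy, dz, wx, wy, wz, ...]. A call has 1 to 12 rows; each row shifts and turns the commanded pose from where the row before left it, along the tool's axes as they then stand; what a row does not reach is not made up. A row lasts 1/10 s, in which the tool goes at most 50 mm and 8.59 degrees, less where a joint would pass 70% of its speed; a pose out of reach is approached as far as the arm can. A call is refused whole if a number of a shift passes 1 or a number of a turn 1, either way. A call with a gripper value outside its range is refused whole. The fingers move at their own pace and stop on an object; FORCE is the grip in N (left out, the last holds). Time passes only in rows, so rows that do not move let the fingers close. It gives the time, the measured TCP pose, the force and the opening at its end, in the units of the state.
- observe(): the state, without advancing time (a new reading comes with each control period).
- get_image(name): name is "scene" or "top"; returns a dict with "frame" (420x560x3 uint8, red, green, blue), "depth" (420x560 float32, m along the optical axis (not along the pixel's ray), 0 where there is no reading), "K" (3x3 intrinsics, pixels), "k1" (the pictures are not rectified: a ray, as slopes to the right and down, at radius r is drawn at 1 + k1 r^2 times it, then the intrinsics apply), "rvec" (rotation vector, rad) and "tvec" (3), from world to camera coordinates, as OpenCV has them. Camera axes: x right, y down, z forward; pixel columns grow to the right and rows downward; lengths in m; the calibration is good to about 2 mm. A picture is of the moment at which its call begins.
- close_job(): hands the job in, once; it reports no verdict.
The state is a dict: "time_s": time; "q": joint angles; "qvel": joint speeds; "joint_efforts": joint torques, N m; "position": TCP position; "tool_rot": TCP orientation; "ft_force": force on the tool from outside, world axes, zero at the start; "wrist_torque": the same for the moment, N m; "grip_width": finger opening in m.
Only numpy, scipy, OpenCV 4.12 (cv2) and the standard library are available. Lean on these libraries where they do the work, as an engineer would, in place of code of your own. Each camera call takes 0.05 s, during which the arm holds its last target.

## Task

Get the steel food pot ready for the meal: pick up the nested double lid from its wooden board (the wooden knob carries both lids), keep it level, lower it gently onto the pot without dropping it until the inner lid is seated in the mouth, and let go. Then lift the outer lid alone (by its black collar) up over the knob, leaving the inner lid seated and undisturbed. Finish still holding the outer lid, level, in the air about 5 cm clear above the knob; leave the pot where it is and do not disturb the other tableware.

Things in the scene. Friction and masses are not known exactly. Their poses are not given: they have to be found in the camera images.
- pot: Open round brushed steel pot with two dark bands, upright, loose but heavy (about 1.5 kg). Outer diameter 116 mm, height 85 mm, mouth 100 mm inner diameter, wall 8 mm. Origin: centre of its underside; z up. Its yaw does not matter. The seated inner lid's origin lies on the pot's axis, 71 mm above the pot's origin.
- inner_lid: White inner lid with steel stem and wooden knob, 0.22 kg. Origin: centre of plug's underside, z up. Plug 92 mm dia, z 0-14 mm (4 mm play all round in the pot's mouth); flange 112 mm dia, z 14-19, rests on the pot's rim; stem 14 mm dia; knob 24 mm dia, z 56-80. At the start its plug stands on the board and its flange carries the loose outer lid, so lifting the knob lifts both; only the knob shows.
- knob (a point): Point on the inner lid's axis inside the wooden knob, 74 mm above the inner lid's origin, 6 mm below the knob's top: a height to pinch the knob (24 mm wide) from above. The knob's underside is 18 mm below this point; with the lids nested, the collar's top is 24 mm below it.
- outer_lid: Copper disc 126 mm dia with short skirt and a black upright open collar (tube), 0.25 kg. Origin: centre of skirt's lower edge, z up. Skirt z 0-4 mm, inner dia 119; disc z 4-8; collar z 8-35, outer dia 46, inner 34. Nested, it lies loose on the inner lid's flange (3.5 mm side play), origin 15 mm above the inner lid's, knob top 30 mm above collar top. Raised 65 mm it is clear of the knob.
- collar (a point): Point on the outer lid's axis, 31 mm above the outer lid's origin, 4 mm below the collar's top and 23 mm above the disc; a height to pinch the collar (46 mm wide) from outside, the knob standing up between the fingers to 34 mm above this point.
- board: Fixed round board of light wood, 150 mm diameter, 12 mm thick, on which the nested lids stand at the start. Origin: centre of its underside, on the table.
- bowl: White open bowl, 130 mm diameter, 55 mm high. Origin: centre of its underside. Bystander.
- tumbler_a: Steel tumbler, 70 mm diameter, 100 mm high. Origin: centre of its underside. Bystander.
- tumbler_b: Steel tumbler, 70 mm diameter, 100 mm high. Origin: centre of its underside. Bystander.
- tumbler_c: Steel tumbler, 70 mm diameter, 100 mm high. Origin: centre of its underside. Bystander.
- plate: White plate, 200 mm diameter, 20 mm high. Origin: centre of its underside. Bystander.
- jug: Tall steel jug, 90 mm diameter, 200 mm high, with a handle reaching 92 mm from its axis on its y side. Origin: centre of its underside. Bystander.
- spoon: Spoon lying on the table, 180 mm long. Origin on its underside. Bystander.
Not all that is in view belongs to the job. Leave any blue, pink or purple look-alike of the pot alone.

How it is judged (in metres and radians):
On the way, in this order (a step that is already met when the one before it is completed fails the run):
1. both lids are lifted off the board together, still nested (height (world z) of inner_lid above 0.05 m and distance between outer_lid and inner_lid below 0.03 m), for 0.1 s.
2. the nested lids sit on the pot, inner lid seated in the mouth, let go (z of inner_lid in the frame of pot between 0.066 and 0.076 m and horizontal distance between inner_lid and pot below 0.008 m and angle between inner_lid's own z axis and vertical below 0.06 rad and distance between outer_lid and inner_lid below 0.022 m and contact force between the fingers and inner_lid below 0.1 N and contact force between the fingers and outer_lid below 0.1 N), for 0.2 s.
3. the outer lid is held clear above the inner lid's knob while the inner lid stays seated (z of inner_lid in the frame of pot between 0.066 and 0.076 m and horizontal distance between inner_lid and pot below 0.008 m and angle between inner_lid's own z axis and vertical below 0.06 rad and z of outer_lid in the frame of inner_lid above 0.105 m and angle between outer_lid's own z axis and vertical below 0.35 rad and contact force between outer_lid and the fingers above 1 N and contact force between outer_lid and inner_lid below 0.1 N and contact force between outer_lid and pot below 0.1 N), for 0.2 s.
At the end, for the whole second after the job is handed in: Inner lid seated in the pot, untouched (height +/-5 mm, centre 8 mm, tilt 0.06 rad); outer lid still in the fingers, tilt under 0.35 rad, touching neither, its edge 25 mm or more above the knob; pot upright within 40 mm, other tableware upright within 30 mm of the start (all of step 3 and linear speed of outer_lid below 0.05 m/s and linear speed of inner_lid below 0.03 m/s and contact force between the fingers and inner_lid below 0.1 N and distance of pot from where it was at the start of the episode below 0.04 m and angle between pot's own z axis and vertical below 0.1 rad and distance of each of bowl, tumbler_a, tumbler_b, tumbler_c, plate, jug, spoon from where it was at the start of the episode below 0.03 m and angle between each of bowl, tumbler_a, tumbler_b, tumbler_c, plate, jug's own z axis and vertical below 0.2 rad); the arm keeps its last pose, push and grip.
It fails at once if the lids come apart while the inner lid is not seated in the pot (taken separately, or the inner lid lifted or shifted with the outer one off) (distance between outer_lid and inner_lid above 0.045 m and not (z of inner_lid in the frame of pot between 0.066 and 0.076 m and horizontal distance between inner_lid and pot below 0.008 m and angle between inner_lid's own z axis and vertical below 0.06 rad)).
It fails at once if the lids are dropped or slammed onto the pot (faster than 0.4 m/s close above it) (horizontal distance between inner_lid and pot below 0.03 m and z of inner_lid in the frame of pot below 0.11 m and linear speed of inner_lid above 0.4 m/s).
It fails at once if the lids tip (angle between inner_lid's own z axis and vertical above 0.4 rad).
It fails at once if the pot is pushed away or tipped (not (distance of pot from where it was at the start of the episode below 0.04 m and angle between pot's own z axis and vertical below 0.1 rad)).
It fails at once if the other tableware is knocked or shifted (not (distance of each of bowl, tumbler_a, tumbler_b, tumbler_c, plate, jug, spoon from where it was at the start of the episode below 0.03 m and angle between each of bowl, tumbler_a, tumbler_b, tumbler_c, plate, jug's own z axis and vertical below 0.2 rad)).
It also fails if it takes over 51 s, if anything falls off the work surface, if the arm or the gripper's body presses on something with over 40 N, if the wrist force passes 120 N, or if a joint passes its speed limit or range.

## Working session

There is one attempt and no reset: what is moved stays moved. The work goes in short steps, Python scripts to look and compute and a shell command to move; the robot and the scene stay as the last step left them, time stands still between calls to the robot, and variables do not carry over. Pictures are saved under pics/ and viewed, and the job is handed in when it is done.

```bash
ls; mkdir -p pics; cat > h.py <<'E'
from rig import *
import numpy as np, cv2
def save(name,fn,crop=None,scale=1):
    d=get_image(name); np.savez('pics/'+fn+'.npz',**{k:np.asarray(v) for k,v in d.items()})
    im=d['frame'][:,:,::-1]
    cv2.imwrite('pics/'+fn+'.png',im); return d
def load(fn): return dict(np.load('pics/'+fn+'.npz'))
def crop(fn,out,x0,y0,x1,y1):
    im=cv2.imread('pics/'+fn+'.png')[y0:y1,x0:x1]; s=min(800/(x1-x0),600/(y1-y0)); s=int(s) if s>=1 else s
    cv2.imwrite('pics/'+out+'.png',cv2.resize(im,None,fx=s,fy=s,interpolation=cv2.INTER_CUBIC)); print('scale',s)
def ray(d,u,v):
    K=d['K']; k1=float(d['k1']); p=np.array([[[u,v]]],float)
    n=cv2.undistortPoints(p,K,np.array([k1,0,0,0.]))[0,0]
    R=cv2.Rodrigues(np.asarray(d['rvec'],float))[0]; t=np.asarray(d['tvec'],float).ravel()
    return -R.T@t, R.T@np.array([n[0],n[1],1.])
def atz(d,u,v,z):
    c,r=ray(d,u,v); return c+r*(z-c[2])/r[2]
def atdepth(d,u,v):
    c,r=ray(d,u,v); return c+r*float(d['depth'][int(round(v)),int(round(u))])
E
python3 - <<'E'
from h import *
for n in('scene','top'):
    d=save(n,n+'0'); print(n,ray(d,280,210), d['k1'])
s=observe(); print(s)
print([x for x in dir() if 'grasp' in x.lower()])
import rig; print([x for x in dir(rig) if x[0]!='_'], getattr(rig,'grasp_offset',None))
E
```

```text
pics
scene (array([1.01451902, 0.85357335, 1.09242529]), array([-0.36262203, -0.6039731 , -0.70974556])) -0.09747361712910446
top (array([ 0.43600211, -0.00253803,  1.27680822]), array([ 0.01021345, -0.01100356, -1.00026045])) 0.0007756251795775962
{'time_s': 0.1, 'q': array([-8.33255776e+01,  2.18370578e+01,  7.43800526e+01, -9.82175445e-04,
        8.38588088e+01, -1.23358497e+01]), 'qvel': array([ 0.01976044, -0.1077161 , -0.19168895,  0.04614393, -0.07415469,
       -0.04764436]), 'joint_efforts': array([ 3.79099030e-03, -4.49221623e+01, -2.31655508e+01, -1.86162915e-04,
        3.63090578e-03,  1.41197496e-06]), 'position': array([ 0.17910961, -0.51967782,  0.19147634]), 'tool_rot': array([[ 9.45459614e-01,  3.25739297e-01, -1.70934145e-04],
       [ 3.25739233e-01, -9.45458738e-01,  1.31407820e-03],
       [ 2.66435728e-04, -1.29808782e-03, -9.99999122e-01]]), 'ft_force': array([0.55024923, 0.16074721, 0.33463105]), 'wrist_torque': array([ 0.03475248,  0.03329831, -0.00952798]), 'grip_width': 0.08535023881647333}
['grasp_offset']
['MotionError', 'close_job', 'get_image', 'grasp_offset', 'observe'] -0.0187
```

View pics/scene0.png

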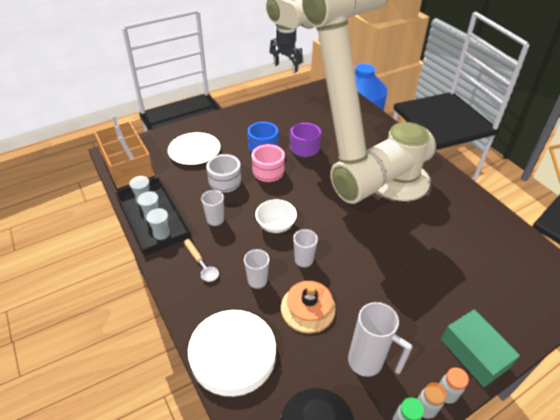

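View pics/top0.png

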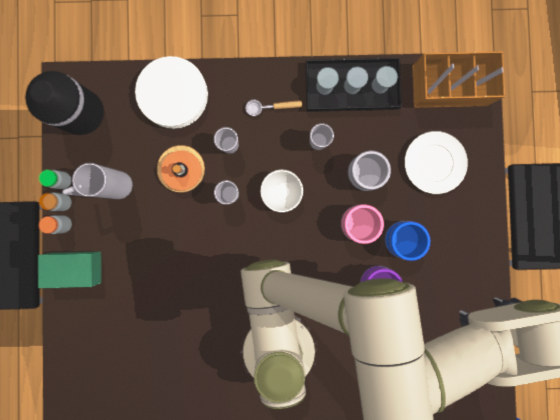

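The top view shows the nested lids on the board at about (181,169), the steel pot at (369,171), and tumblers at (227,140), (227,192) and (321,136). The bowl is at (281,191), the jug at (100,181), and the pink, blue and purple decoys are right of centre.

```bash
python3 - <<'E'
from h import *
crop('top0','c1',60,120,260,220); crop('top0','c2',300,100,420,220); crop('scene0','c3',270,270,350,340); crop('scene0','c4',190,120,300,220)
E
```

```text
scale 4
scale 5
scale 8
scale 6
```

View pics/c1.png

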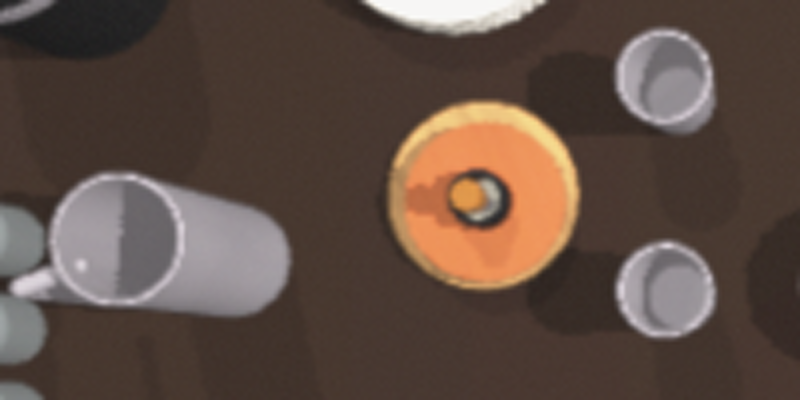

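View pics/c2.png

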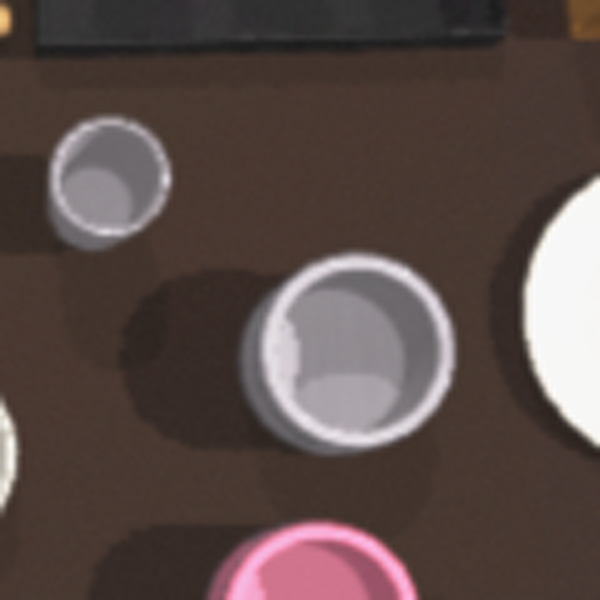

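View pics/c3.png

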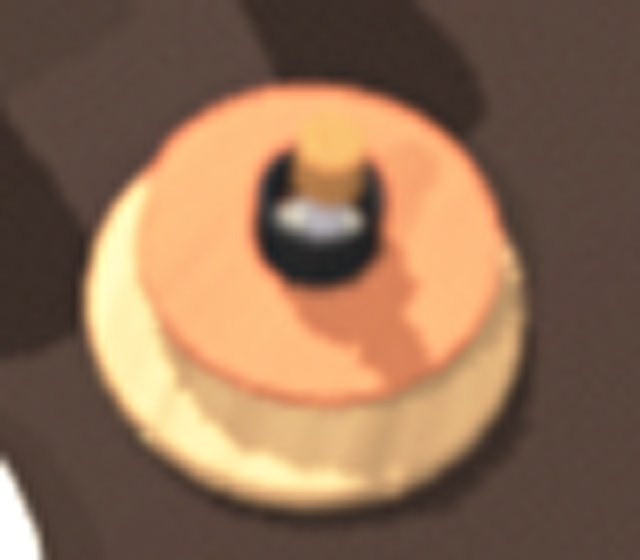

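View pics/c4.png

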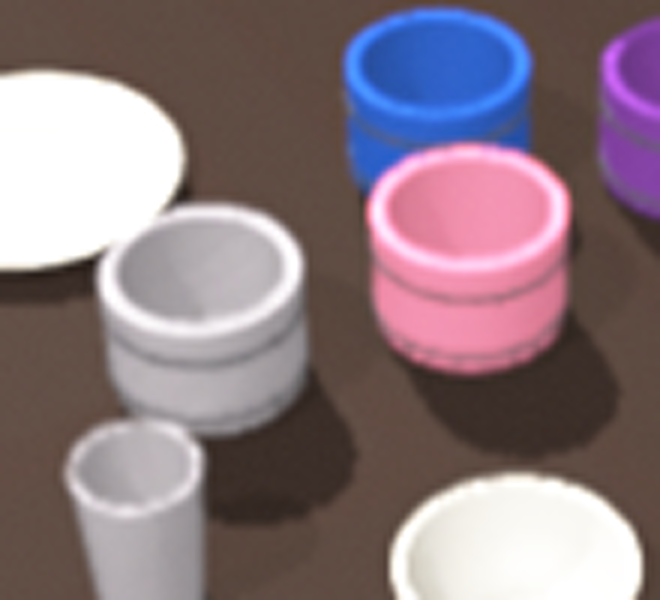

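```bash
python3 - <<'E'
from h import *
t=load('top0'); s=load('scene0')
print('knob top',atz(t,176.4,168.6,.092),'depth',atdepth(t,176.4,168.6))
print('disc',atz(t,181.2,171,.035)); 
print('disc L/R',atz(t,161,171,.035),atz(t,201.5,171,.035))
print('collar scene knob', atz(s,270+332/8,270+143/8,.092), atdepth(s,311,288))
print('disc scene',atz(s,270+318/8,270+243/8,.035))
print('board scene', atz(s,270+(85+525)/16,270+(80+510)/16,.012))
print('pot top',atz(t,371.4,169.9,.085), atz(t,352.3,170,.085),atz(t,390.8,170,.085), atdepth(t,353,170))
print('pot scene',atz(s,190+201/6,120+270/6,.085))
# depth-based fits
for nm,(x0,y0,x1,y1),zl,zh in(('pot',(340,140,400,200),.078,.095),('knob',(165,155,195,185),.082,.1),('disc',(150,140,215,205),.03,.042),('plug board',(150,140,215,205),.006,.02)):
    P=np.array([atdepth(t,u,v) for v in range(y0,y1) for u in range(x0,x1)]); P=P[(P[:,2]>zl)&(P[:,2]<zh)]
    c,r=cv2.minEnclosingCircle(P[:,:2].astype(np.float32)); print(nm,len(P),P[:,:].mean(0),c,r)
for nm,u,v in(('tA',226.5,140),('tB',226.5,192.5),('tC',321.5,135.5),('bowl',281,191),('pink',362.5,224)):
    print(nm,atz(t,u,v,.1 if nm[0]=='t' else .06))
E
```

```text
knob top [0.5798968  0.29092777 0.092     ] depth [0.57998845 0.29111471 0.09124529]
disc [0.57889052 0.29015666 0.035     ]
disc L/R [0.58049441 0.35332538 0.035     ] [0.57727723 0.22663204 0.035     ]
collar scene knob [0.57755633 0.2955401  0.092     ] [0.58047886 0.2971997  0.09555828]
disc scene [0.57949517 0.29629121 0.035     ]
board scene [0.58554326 0.29991051 0.012     ]
pot top [ 0.5619058  -0.29450467  0.085     ] [ 0.56306974 -0.23682358  0.085     ] [ 0.56011253 -0.35310211  0.085     ] [ 0.56340753 -0.2396653   0.08132629]
pot scene [ 0.55940549 -0.29002038  0.085     ]
pot 311 [ 0.56295687 -0.29627412  0.08324775] (0.5622996091842651, -0.29450204968452454) 0.058662280440330505
knob 54 [0.58019154 0.29060364 0.09051097] (0.5802815556526184, 0.2909250855445862) 0.011968480423092842
disc 1024 [0.58133321 0.28968961 0.03422867] (0.5818846225738525, 0.2907645106315613) 0.06325274705886841
plug board 449 [0.60287462 0.30173663 0.0108511 ] (0.5948601365089417, 0.2862020432949066) 0.10697817802429199
tA [0.66069805 0.13847479 0.1       ]
tB [0.50402225 0.14180191 0.1       ]
tC [ 0.66715152 -0.14523003  0.1       ]
bowl [ 0.50664087 -0.0205237   0.06      ]
pink [ 0.39897961 -0.26752777  0.06      ]
```

Both cameras agree to about 5 mm, and the measured sizes and heights match the spec. I take the knob at (0.580, 0.291) and the pot at (0.562, -0.294). First I square the tool to the world axes, then move toward the lids.

```bash
python3 -m pendant '[85,0,0,-0.2,0,0,0.79, 85,0,0,-0.2,0,0,0.79, 85,0,0,-0.2,0,0,0.79, 85,0.15,-0.3,0,0,0,0, 85,0.3,-0.6,0,0,0,0, 85,0.3,-0.6,0,0,0,0, 85,0.3,-0.6,0,0,0,0, 85,0.3,-0.6,0,0,0,0, 85,0.3,-0.6,0,0,0,0, 85,0.3,-0.6,0,0,0,0, 85,0.3,-0.6,0,0,0,0, 85,0.3,-0.6,0,0,0,0]'; python3 -m pendant '[85,0.3,-0.6,0,0,0,0, 85,0.3,-0.6,0,0,0,0, 85,0.3,-0.6,0,0,0,0, 85,0.3,-0.6,0,0,0,0, 85,0.3,-0.6,0,0,0,0, 85,0.3,-0.6,0,0,0,0, 85,0.3,-0.6,0,0,0,0, 85,0.3,-0.6,0,0,0,0, 85,0.3,-0.6,0,0,0,0, 85,0.3,-0.6,0,0,0,0, 85,0.3,-0.6,0,0,0,0, 85,0,0,0,0,0,0]'
```

```text
time_s: 1.3
position: [0.3067, -0.2634, 0.2218]
tool_rot: [[1.0, 0.001, -0.0], [0.001, -1.0, 0.0], [-0.0, -0.0, -1.0]]
ft_force: [0.6, -0.4, 0.4]
grip_width: 0.0848
time_s: 2.5
position: [0.4718, 0.0679, 0.2215]
tool_rot: [[1.0, 0.005, -0.001], [0.005, -1.0, 0.001], [-0.001, -0.001, -1.0]]
ft_force: [-0.4, -0.1, 0.1]
grip_width: 0.0853
```

```bash
python3 -m pendant '[85,0.24,-0.5,0,0,0,0, 85,0.24,-0.5,0,0,0,0, 85,0.24,-0.5,0,0,0,0, 85,0.24,-0.5,0,0,0,0, 85,0.24,-0.5,0,0,0,0, 85,0.24,-0.5,0,0,0,0, 85,0.24,-0.5,0,0,0,0, 85,0.24,-0.5,0,0,0,0, 85,0.24,-0.47,0,0,0,0, 85,0,0,0,0,0,0, 85,0,0,0,0,0,0]'; python3 - <<'E'
from h import *
for n in('scene','top'): save(n,n+'1')
crop('scene1','s1',230,200,400,330); crop('top1','t1',100,100,260,220)
E
```

```text
time_s: 3.6
position: [0.5788, 0.2882, 0.2214]
tool_rot: [[1.0, 0.001, -0.001], [0.001, -1.0, -0.001], [-0.001, 0.001, -1.0]]
ft_force: [-0.8, -0.9, 0.1]
grip_width: 0.085
scale 4
scale 5
```

View pics/s1.png

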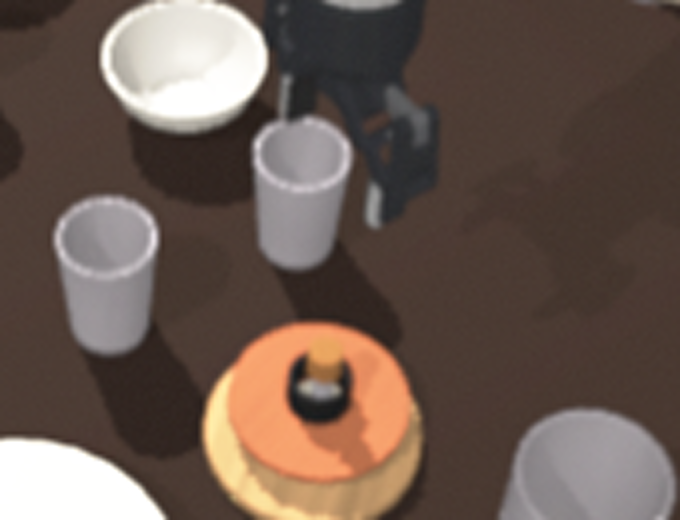

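View pics/t1.png

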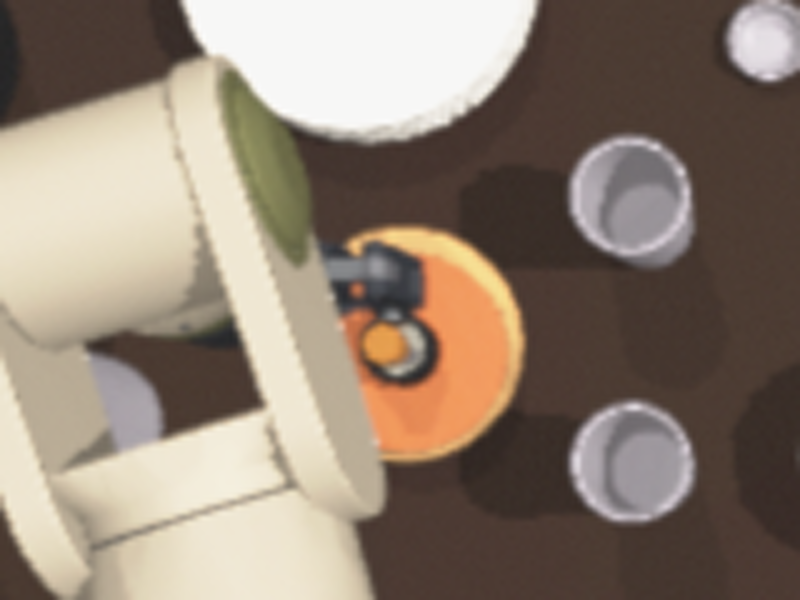

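```bash
python3 - <<'E'
from h import *
s=load('scene1');t=load('top1')
def pr(d,p): 
    return cv2.projectPoints(np.array([p],float),d['rvec'].astype(float),d['tvec'].astype(float),d['K'],np.array([float(d['k1']),0,0,0]))[0].ravel()
for y in(-.0425,.0425):
  for x in (-.011,.011):
    p=[.5788+x,.2882+y,.2214+.013]
    a=pr(s,p);b=pr(t,p); print(y,x,a,(a-[230,200])*4,(b-[100,100])*5)
E
```

```text
-0.0425 -0.011 [307.48157831 238.97948651] [309.92631324 155.91794603] [400.78072315 332.68669798]
-0.0425 0.011 [300.03729587 242.2848657 ] [280.14918347 169.13946279] [400.07403765 291.09611043]
0.0425 -0.011 [326.62762204 262.219624  ] [386.51048816 248.87849598] [238.96332608 336.76016853]
0.0425 0.011 [318.98522055 265.85465382] [355.94088221 263.41861529] [238.38254216 295.14103438]
```

```bash
python3 - <<'E'
from h import *
t=load('top1')
for v in range(146,168,1):
    print(v,' '.join('%3d/%3d/%3d'%tuple(1000*atdepth(t,u,v)) for u in range(168,188,2)))
s=load('scene1')
print()
for v in range(236,260,2):
    print(v,' '.join('%3d/%3d/%3d'%tuple(1000*atdepth(s,u,v)) for u in range(314,342,3)))
E
```

```text
146 664/339/  1 664/332/  2 664/326/  1 663/319/  3 662/310/ 11 663/306/  4 661/298/ 11 662/292/ 10 661/284/ 13 661/279/  9
147 661/339/  0 661/332/  0 662/327/ -4 658/316/ 14 659/312/  6 659/305/  7 658/298/ 11 659/292/  8 658/285/ 10 658/279/ 11
148 658/340/ -2 656/329/ 13 655/323/ 14 592/225/375 592/220/378 656/305/  8 655/298/  9 655/292/  9 654/285/ 13 654/278/ 12
149 596/247/343 653/330/ 10 652/323/ 11 589/224/378 590/221/374 591/218/366 652/298/ 10 651/291/ 14 652/286/  9 652/279/  9
150 594/248/340 594/244/336 590/233/363 587/224/377 587/220/377 589/218/366 591/216/354 649/292/ 11 648/285/ 12 648/279/ 10
151 592/248/339 592/244/336 588/234/358 584/224/381 585/221/374 586/217/370 588/215/358 590/215/341 641/280/ 35 641/274/ 33
152 583/238/376 583/234/374 583/230/375 583/224/378 583/221/375 584/217/369 585/215/358 588/214/343 590/213/329 639/275/ 30
153 581/239/374 581/235/373 581/229/377 580/224/378 581/221/371 581/217/371 584/216/356 587/217/330 588/213/329 634/273/ 36
154 579/239/374 579/234/375 579/230/374 578/225/377 578/220/379 579/217/369 581/216/355 585/218/329 586/214/
[... 2417 characters left out ...]
/336/306 585/342/310 590/358/329 584/361/329 577/363/327 384/160/  2 375/164/  1
250 489/175/ 71 445/133/  1 437/138/  1 590/338/301 585/343/303 591/360/324 404/157/  1 399/164/  6 389/167/  2 381/172/  3
252 487/174/ 59 448/138/  0 440/144/  0 589/338/294 584/343/296 577/345/294 407/161/ -1 400/167/  0 393/173/  2 383/176/  0
254 481/167/ 38 455/148/  3 446/152/  2 587/336/283 585/345/292 577/346/287 411/167/ -3 404/173/ -1 396/178/  0 387/182/ -1
256 468/151/  5 457/152/  0 451/159/  2 586/336/275 433/166/  0 426/172/  2 416/175/ -1 411/183/  4 400/184/ -1 395/191/  3
258 469/154/  0 463/161/  3 454/164/  0 447/170/  2 437/172/  0 428/176/ -2 423/184/  3 415/189/  3 405/190/ -1 398/196/  0
```

```bash
python3 - <<'E'
from h import *
crop('scene1','s2',290,200,350,262); crop('top1','t2',155,135,200,180)
E
```

```text
scale 9
scale 13
```

View pics/s2.png

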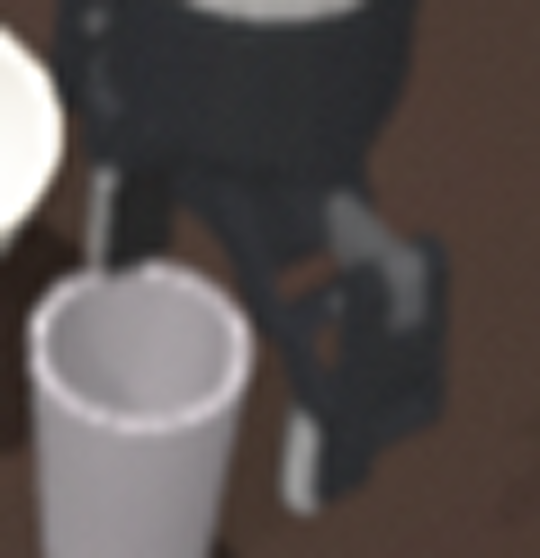

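View pics/t2.png

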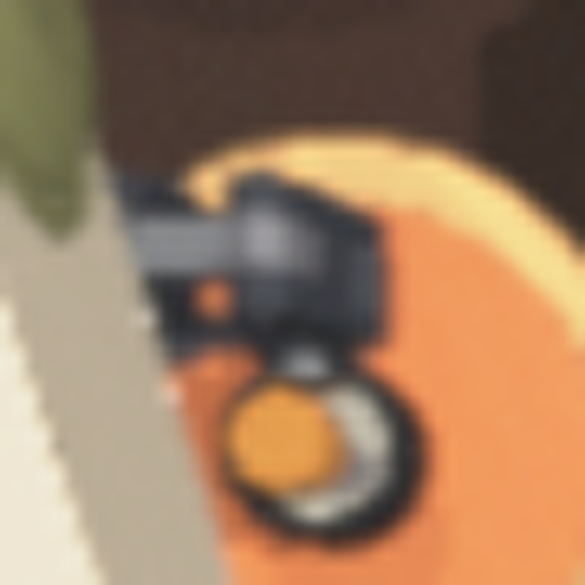

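```bash
python3 - <<'E'
from h import *
s=load('scene0');print(s['K'], s['depth'].shape)
def pr(d,p): 
    return cv2.projectPoints(np.array([p],float),d['rvec'].astype(float),d['tvec'].astype(float),d['K'],np.array([float(d['k1']),0,0,0]))[0].ravel()
R=observe()['tool_rot']
R0=np.array([[.9455,.3257,0],[.3257,-.9455,0],[0,0,-1]])
for y in(-.0425,.0425):
  for x in (-.011,.011):
    for z in (-.013,-.05):
      p=R0@[x,y,z]+[.179,-.52,.192]
      print(y,x,z,pr(s,p),(pr(s,p)-[255,0])*9)
for v in range(40,74,3):
    print(v,' '.join('%4d/%4d/%4d'%tuple(1000*atdepth(s,u,v)) for u in range(270,304,3)))
crop('scene0','s3',255,0,320,80)
# range check: known refs
print('pot base/jug etc', [ (u,v,np.round(atdepth(s,u,v),3)) for u,v in ((224,190),(230,350),(275,215))])
E
```

```text
[[454.64744066   0.         279.47278521]
 [  0.         454.64744066 208.2010661 ]
 [  0.           0.           1.        ]] (420, 560)
-0.0425 -0.011 -0.013 [294.86762193  80.78747176] [358.80859737 727.08724586]
-0.0425 -0.011 -0.05 [295.19523106  72.16571949] [361.75707956 649.49147543]
-0.0425 0.011 -0.013 [291.2503382   82.90147452] [326.25304377 746.11327072]
-0.0425 0.011 -0.05 [291.52946383  74.2443211 ] [328.76517444 668.1988899 ]
0.0425 -0.011 -0.013 [278.31305387  73.62940427] [209.81748487 662.66463842]
0.0425 -0.011 -0.05 [278.40636146  65.11403168] [210.65725317 586.0262851 ]
0.0425 0.011 -0.013 [274.66190604  75.65123887] [176.95715438 680.8611498 ]
0.0425 0.011 -0.05 [274.70560514  67.10108154] [177.35044623 603.90973382]
40  206/-588/ 341  202/-570/ 347  212/-531/ 365  213/-507/ 374  211/-490/ 381  197/-493/ 377  191/-481/ 380  179/-480/ 378  161/-488/ 371 -909/-2129/-516 -941/-2134/-525 -985/-2155/-543
43  212/-577/ 334  204/-568/ 337  201/-550/ 343  218/-499/ 367  207/-497/ 366  199/-489/ 367  189/-484/ 367  180/-479/ 367  161/-489/ 359 -909/-2128/-542 -948/-2142
[... 1374 characters left out ...]
01/-2108/-695 -722/-2095/-695 -751/-2096/-703 -795/-2120/-725 -798/-2077/-706 -851/-2116/-737  170/-468/ 274  162/-460/ 276 -927/-2095/-746 -958/-2095/-754
70 -651/-2118/-714 -680/-2120/-723 -713/-2128/-735 -740/-2124/-740 -757/-2105/-736 -796/-2121/-753 -818/-2108/-753 -837/-2093/-750  166/-473/ 258  158/-465/ 260 -888/-2033/-735 -920/-2036/-745
73 -652/-2120/-743 -668/-2100/-737 -702/-2108/-750 -741/-2126/-769 -730/-2059/-735 -780/-2093/-763 -780/-2046/-742 -803/-2037/-743  169/-468/ 249 -846/-2013/-743 -875/-2011/-749 -913/-2023/-765
scale 7
pot base/jug etc [(224, 190, array([ 0.586, -0.24 ,  0.019])), (230, 350, array([0.837, 0.326, 0.044])), (275, 215, array([ 0.489, -0.053,  0.013]))]
```

View pics/s3.png

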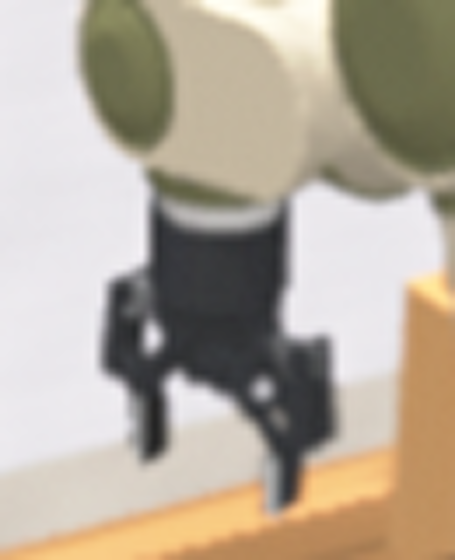

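Both views put the open finger tips about 48 mm above the reported TCP, not 13 mm. I go down to a height that is safe either way (TCP 0.115), shut the fingers there, and look again.

```bash
python3 -m pendant '[60,0.02,-0.06,0.2,0,0,0, 30,0,0,0.4,0,0,0, 10,0,0,0.4,0,0,0, 0,0,0,0.4,0,0,0, 0,0,0,0.4,0,0,0, 0,0,0,0.3,0,0,0, 0,0,0,0,0,0,0, 0,0,0,0,0,0,0]' 40; python3 - <<'E'
from h import *
for n in('scene','top'): save(n,n+'2')
crop('scene2','s4',280,210,350,310); crop('top2','t4',150,130,220,200)
s=load('scene2'); p=observe()['position']
def pr(d,p): 
    return cv2.projectPoints(np.array([p],float),d['rvec'].astype(float),d['tvec'].astype(float),d['K'],np.array([float(d['k1']),0,0,0]))[0].ravel()
for z in(0,.0187,.035,.05): print(z,(pr(s,p+[0,0,z])-[280,210])*6)
E
```

```text
time_s: 4.5
position: [0.58, 0.2916, 0.1173]
tool_rot: [[1.0, 0.0, 0.0], [0.0, -1.0, 0.0], [0.0, -0.0, -1.0]]
ft_force: [0.9, 0.3, -0.3]
grip_width: 0.0
scale 6
scale 8
0 [182.7094246  429.14524974]
0.0187 [185.35499285 403.58272812]
0.035 [187.70848466 380.80897023]
0.05 [189.91440156 359.43464796]
```

View pics/s4.png

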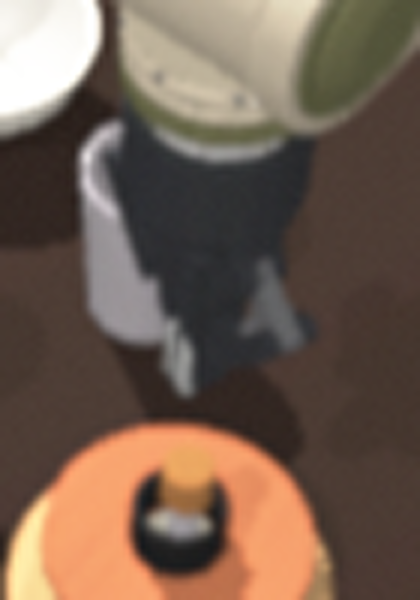

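View pics/t4.png

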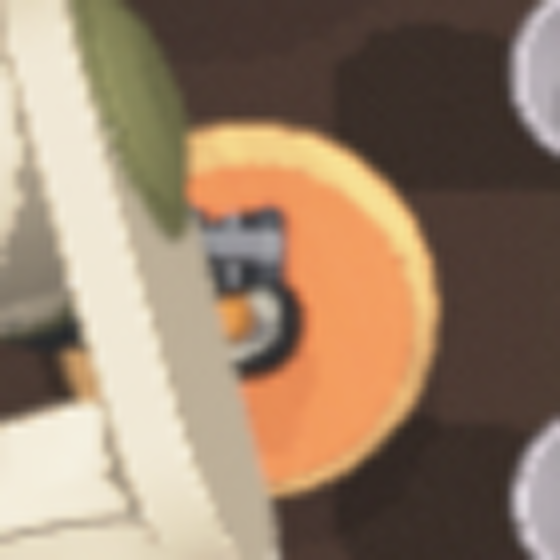

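```bash
python3 -m pendant '[60,0,0,0,0,0,0, 60,0,0,0,0,0,0, 60,0,0,0.2,0,0,0, 60,0,0,0.3,0,0,0, 60,0,0,0.3,0,0,0, 60,0,0,0.2,0,0,0, 60,0,0,0,0,0,0]' ; python3 - <<'E'
from h import *
for n in('scene',): save(n,n+'3')
crop('scene3','s5',280,230,350,310)
s=load('scene3'); o=observe();p=o['position'];print(p,o['ft_force'])
def pr(d,p): 
    return cv2.projectPoints(np.array([p],float),d['rvec'].astype(float),d['tvec'].astype(float),d['K'],np.array([float(d['k1']),0,0,0]))[0].ravel()
print('knob',pr(s,[.580,.291,.092]), 'px/m z',pr(s,[.580,.291,.102])-pr(s,[.580,.291,.092]))
for z in(0,.01,.02,.03,.04): print(z,[(pr(s,p+[0,y,z])-[280,230])*7 for y in (-.03,.03)])
E
```

```text
time_s: 5.3
position: [0.5791, 0.2916, 0.0652]
tool_rot: [[1.0, 0.001, -0.003], [0.001, -1.0, -0.001], [-0.003, 0.001, -1.0]]
ft_force: [0.5, 0.1, 1.1]
grip_width: 0.06
scale 7
[0.57972035 0.29179447 0.0664195 ] [0.03623544 0.03980526 0.86203026]
knob [309.80294513 287.03210823] px/m z [ 0.22722414 -2.19481211]
0 [array([164.87696858, 383.52494487]), array([248.99421335, 495.73178302])]
0.01 [array([166.16407172, 368.50891488]), array([250.83458938, 480.98332051])]
0.02 [array([167.46560301, 353.31309842]), array([252.6963047 , 466.05178025])]
0.03 [array([168.78178848, 337.93446457]), array([254.57970758, 450.93394451])]
0.04 [array([170.11285844, 322.36991898]), array([256.48515322, 435.62652474])]
```

View pics/s5.png

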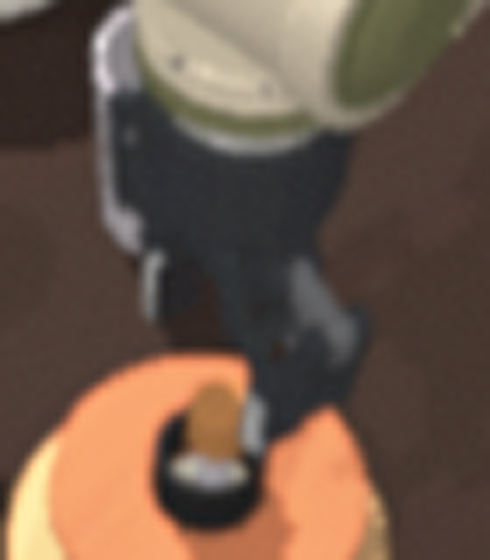

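Referred to the knob's axis, the right tip at (253,447) in the crop falls at the knob-top height of about 0.092. So the real tips are about 25 mm above the reported TCP, allowing for pad swing. I go down 20 mm, which still clears the disc under either reading, and look.

```bash
python3 -m pendant '[60,0,0,0.1,0,0,0, 60,0,0,0.2,0,0,0, 60,0,0,0.1,0,0,0, 60,0,0,0,0,0,0, 60,0,0,0,0,0,0]' ; python3 - <<'E'
from h import *
for n in('scene','top'): save(n,n+'4')
crop('scene4','s6',280,230,350,310); crop('top4','t6',150,130,220,200)
o=observe();print(o['position'],o['ft_force'])
s=load('scene4')
for v in range(270,300,2):
    print(v,' '.join('%3d/%3d/%3d'%tuple(1000*atdepth(s,u,v)) for u in range(298,326,3)))
E
```

```text
time_s: 5.85
position: [0.58, 0.2919, 0.047]
tool_rot: [[1.0, 0.001, -0.0], [0.001, -1.0, -0.0], [-0.0, 0.0, -1.0]]
ft_force: [0.0, 0.9, 0.4]
grip_width: 0.0602
scale 7
scale 8
[0.58013699 0.2919259  0.04734153] [-0.22006195  0.47328443  0.5753935 ]
270 537/170/  0 589/258/136 1014/853/1092 590/285/167 596/306/195 589/309/194 595/328/220 586/328/213 579/331/211 468/211/  3
272 542/178/  3 591/261/131 582/262/126 572/261/119 598/309/192 591/312/190 590/322/201 587/330/208 576/328/199 570/332/199
274 1014/853/1092 590/260/121 582/264/120 570/260/108 598/309/183 592/315/186 590/324/195 587/331/202 579/333/199 475/222/  0
276 548/187/  0 589/260/112 581/262/108 570/261/100 596/308/172 593/316/179 593/327/193 589/334/198 582/338/197 575/340/195
278 554/197/  4 591/264/108 580/262/ 99 572/264/ 95 521/211/ -1 596/320/178 581/314/161 576/319/164 581/337/188 580/347/199
280 557/201/  1 590/263/ 97 541/209/  0 534/215/  2 527/220/  3 593/318/166 586/321/164 578/323/161 583/340/185 584/353/200
282 561/208/  3 569/235/ 40 561/238/ 38 551/238/ 31 547/247/ 40 596/322/163 589/326/164 580/326/158 59
[... 313 characters left out ...]
/290/ 93 583/297/ 97 574/298/ 93 591/331/145 584/335/146 591/354/174 584/357/172
290 590/252/ 37 582/256/ 36 586/274/ 62 588/291/ 84 585/299/ 93 580/306/ 98 591/332/138 590/342/150 590/354/165 577/350/151
292 592/256/ 34 585/260/ 34 589/280/ 62 589/292/ 77 584/300/ 83 576/303/ 82 587/328/121 592/346/148 590/355/156 577/351/144
294 599/266/ 41 589/266/ 34 587/277/ 47 576/276/ 38 584/301/ 76 576/303/ 72 585/327/109 581/334/116 587/352/143 532/301/ 38
296 601/270/ 38 595/275/ 40 597/292/ 65 578/280/ 35 582/298/ 61 564/289/ 35 586/329/103 582/336/109 542/302/ 36 537/307/ 39
298 604/275/ 37 597/280/ 39 600/297/ 63 592/300/ 61 581/298/ 51 568/295/ 36 572/313/ 63 555/305/ 40 549/310/ 42 537/309/ 32
```

View pics/s6.png

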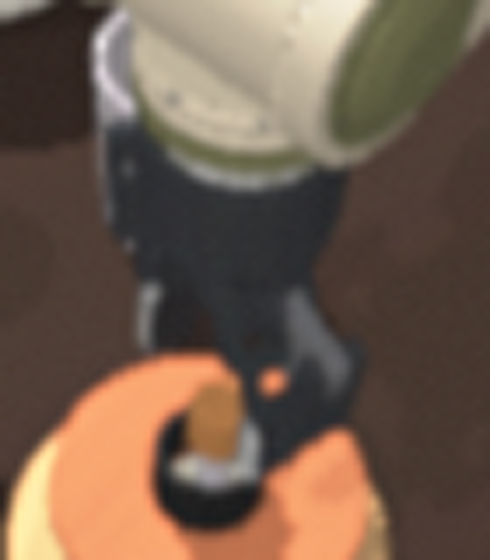

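View pics/t6.png

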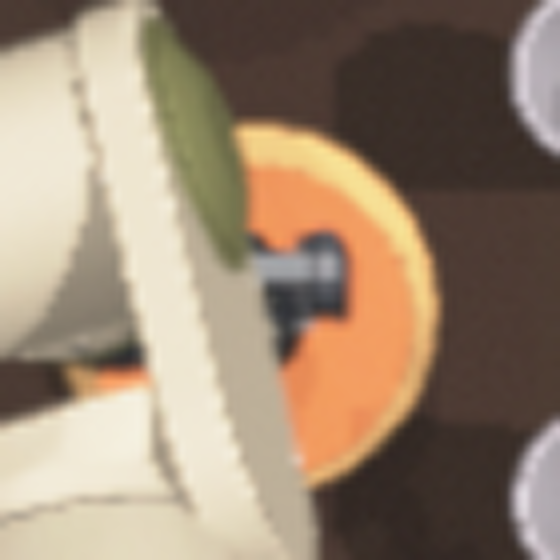

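```bash
python3 -m pendant '[60,0,0,0.1,0,0,0, 50,0,0,0,0,0,0, 40,0,0,0,0,0,0, 30,0,0,0,0,0,0, 20,0,0,0,0,0,0, 10,0,0,0,0,0,0, 10,0,0,0,0,0,0]' 30; python3 - <<'E'
from h import *
for n in('scene',): save(n,n+'5')
crop('scene5','s7',280,230,350,310)
o=observe();print(o['position'],o['ft_force'],o['grip_width'])
E
```

```text
time_s: 6.65
position: [0.58, 0.2921, 0.0422]
tool_rot: [[1.0, 0.001, 0.0], [0.001, -1.0, 0.0], [0.0, -0.0, -1.0]]
ft_force: [0.5, 3.5, 0.3]
grip_width: 0.0221
scale 7
[0.58002671 0.29207694 0.0421359 ] [-0.25861316  2.35669374  1.46500037] 0.021812653565929867
```

View pics/s7.png

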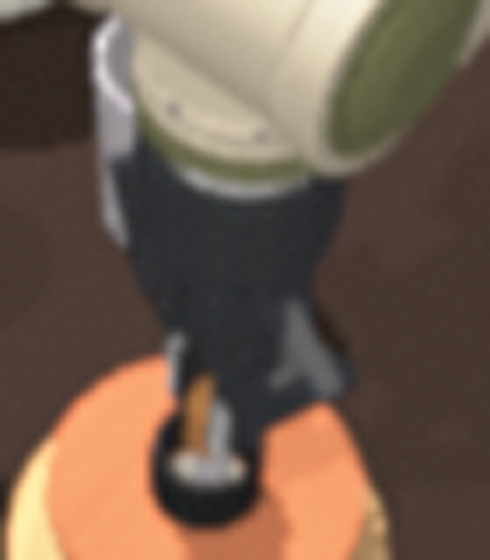

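The fingers closed to 22 mm, which fits the knob (24 mm) and not the collar (46) or stem (14), so the reported TCP does sit below the real tips. I tighten the grip and lift slowly.

```bash
python3 -m pendant '[10,0,0,0,0,0,0, 10,0,0,0,0,0,0, 10,0,0,-0.05,0,0,0, 10,0,0,-0.1,0,0,0, 10,0,0,-0.15,0,0,0, 10,0,0,-0.2,0,0,0, 10,0,0,-0.2,0,0,0, 10,0,0,-0.1,0,0,0, 10,0,0,0,0,0,0, 10,0,0,0,0,0,0]' 70; python3 - <<'E'
from h import *
for n in('scene',): save(n,n+'6')
crop('scene6','s8',270,200,360,320)
o=observe();print(o['position'],o['ft_force'],o['wrist_torque'],o['grip_width'])
E
```

```text
time_s: 7.7
position: [0.5798, 0.2918, 0.0819]
tool_rot: [[1.0, 0.001, -0.0], [0.001, -1.0, -0.0], [-0.0, 0.0, -1.0]]
ft_force: [0.4, 0.4, -5.3]
grip_width: 0.0203
scale 5
[0.57967009 0.29176758 0.08163795] [-0.15724197  0.02354697 -5.93990309] [ 0.0214026  -0.03309985  0.00819542] 0.02074108673884664
```

View pics/s8.png

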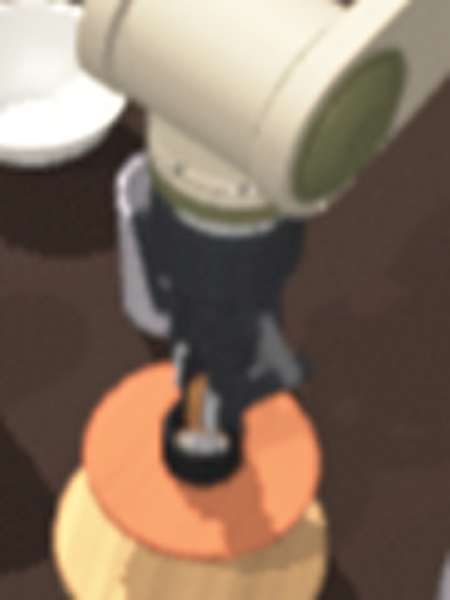

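Both lids are up and level, and the wrist carries about 5 N, close to their combined weight. I raise them and carry them across to the pot.

```bash
python3 -m pendant '[10,0,0,-0.2,0,0,0, 10,0,0,-0.4,0,0,0, 10,0,0,-0.4,0,0,0, 10,0,0,-0.4,0,0,0, 10,0,0,-0.4,0,0,0, 10,0,0.1,-0.4,0,0,0, 10,0,0.2,-0.4,0,0,0, 10,0,0.3,-0.2,0,0,0, 10,0,0.4,0,0,0,0, 10,0,0.4,0,0,0,0, 10,-0.02,0.4,0,0,0,0, 10,-0.02,0.4,0,0,0,0]'; python3 -m pendant '[10,-0.02,0.4,0,0,0,0, 10,-0.02,0.4,0,0,0,0, 10,-0.02,0.4,0,0,0,0, 10,-0.02,0.4,0,0,0,0, 10,-0.02,0.4,0,0,0,0, 10,-0.02,0.4,0,0,0,0, 10,-0.02,0.4,0,0,0,0, 10,-0.02,0.4,0,0,0,0, 10,-0.02,0.4,0,0,0,0, 10,-0.02,0.4,0,0,0,0, 10,-0.02,0.4,0,0,0,0, 10,-0.02,0.4,0,0,0,0]'; python3 -m pendant '[10,-0.02,0.4,0,0,0,0, 10,-0.02,0.4,0,0,0,0, 10,-0.02,0.4,0,0,0,0, 10,-0.02,0.4,0,0,0,0, 10,-0.02,0.4,0,0,0,0, 10,-0.02,0.4,0,0,0,0, 10,0,0.4,0,0,0,0, 10,0,0.4,0,0,0,0, 10,0,0.3,0,0,0,0, 10,0,0.1,0,0,0,0, 10,0,0,0,0,0,0, 10,0,0,0,0,0,0]'; python3 - <<'E'
from h import *
for n in('scene','top'): save(n,n+'7')
o=observe();print(o['position'],o['ft_force'],o['wrist_torque'],o['grip_width'])
E
```

```text
time_s: 8.95
position: [0.5776, 0.1804, 0.2218]
tool_rot: [[1.0, 0.001, -0.001], [0.001, -1.0, -0.0], [-0.001, 0.0, -1.0]]
ft_force: [0.0, -0.5, -5.0]
grip_width: 0.0205
time_s: 10.15
position: [0.5656, -0.0595, 0.2219]
tool_rot: [[1.0, 0.0, -0.001], [0.0, -1.0, 0.0], [-0.001, -0.0, -1.0]]
ft_force: [0.2, 0.1, -5.6]
grip_width: 0.0205
time_s: 11.35
position: [0.5605, -0.2375, 0.222]
tool_rot: [[1.0, 0.001, -0.0], [0.001, -1.0, 0.001], [-0.0, -0.001, -1.0]]
ft_force: [0.5, 0.9, -5.4]
grip_width: 0.0203
[ 0.56051737 -0.237327    0.22218186] [-0.19948927 -0.18945994 -5.2448126 ] [-0.02369883  0.01850561  0.0146043 ] 0.020485226528311064
```

View pics/scene7.png

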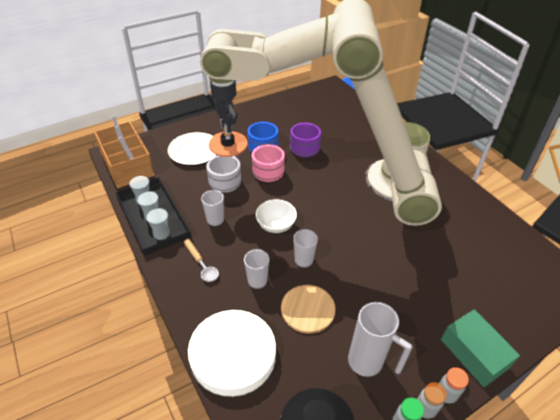

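View pics/top7.png

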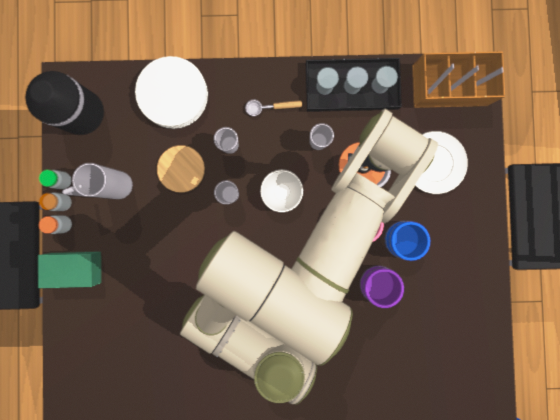

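The lids hang level at about (228,143) in the scene view, the board is bare, and nothing else has moved. Both cameras give the same lid-to-pot displacement, (-0.018, -0.5855), so the target TCP is (0.562, -0.2936).

```bash
python3 -m pendant '[10,0.01,0.2,0,0,0,0, 10,0.01,0.35,0,0,0,0, 10,0.01,0.35,0,0,0,0, 10,0,0.22,0,0,0,0, 10,0,0,0,0,0,0, 10,0,0,0.2,0,0,0, 10,0,0,0.4,0,0,0, 10,0,0,0.4,0,0,0, 10,0,0,0.4,0,0,0, 10,0,0,0.2,0,0,0, 10,0,0,0,0,0,0, 10,0,0,0,0,0,0]'; python3 - <<'E'
from h import *
for n in('scene','top'): save(n,n+'8')
crop('scene8','s10',180,110,280,200);crop('top8','t10',330,130,410,210)
o=observe();print(o['position'],o['ft_force'],o['wrist_torque'],o['grip_width'])
E
```

```text
time_s: 12.65
position: [0.5623, -0.2941, 0.1428]
tool_rot: [[1.0, 0.001, 0.001], [0.001, -1.0, -0.001], [0.001, 0.001, -1.0]]
ft_force: [0.5, 0.7, -4.8]
grip_width: 0.0206
scale 6
scale 7
[ 0.56243803 -0.29434959  0.1432188 ] [-0.23771291  0.38142369 -5.10300285] [ 0.04705602 -0.07949785  0.01942779] 0.020286833002859297
```

View pics/s10.png

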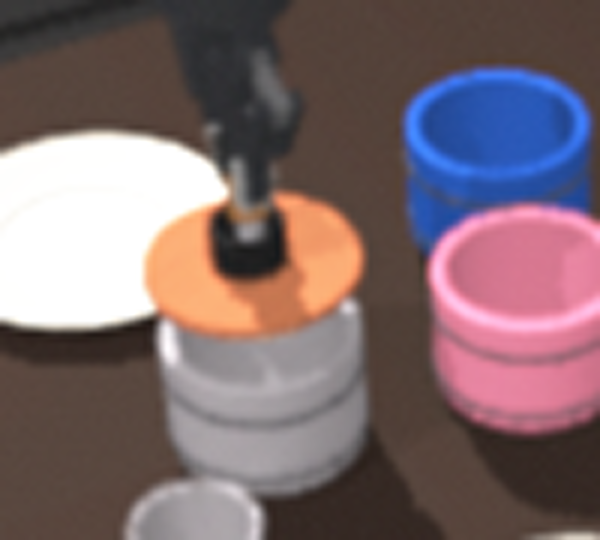

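View pics/t10.png

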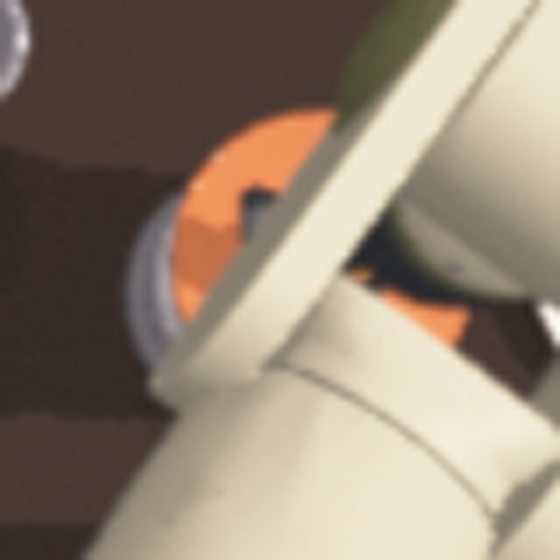

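```bash
python3 - <<'E'
from h import *
s=load('scene8')
for z in(.1328,.1358,.1388): print(atz(s,180+255/6,110+263.5/6,z))
print('pot then',atz(s,190+201/6,120+270/6,.085), 'edges L/R now', atz(s,180+(160+362)/12,110+320/6,.085))
# disc fit by colour
im=s['frame'].astype(int); m=((im[:,:,0]-im[:,:,2])>60)&(im[:,:,0]>180)
ys,xs=np.nonzero(m[125:170,200:245]); pts=np.c_[xs+200,ys+125].astype(np.float32)
h=cv2.convexHull(pts); e=cv2.fitEllipse(h); print(e)
for z in(.1328,.1358,.1388): print(atz(s,*e[0],z))
E
```

```text
[ 0.55885112 -0.29092676  0.1328    ]
[ 0.56027564 -0.2873488   0.1358    ]
[ 0.56170016 -0.28377084  0.1388    ]
pot then [ 0.55940549 -0.29002038  0.085     ] edges L/R now [ 0.55553533 -0.29826338  0.085     ]
((221.60568237304688, 153.72030639648438), (23.3460750579834, 36.915252685546875), 82.0230484008789)
[ 0.56103783 -0.29340734  0.1328    ]
[ 0.56245551 -0.28982162  0.1358    ]
[ 0.56387319 -0.28623591  0.1388    ]
```

Aligned with the pot to within about 2 mm. Now I lower slowly.

```bash
python3 -m pendant '[10,0,0,0.1,0,0,0, 10,0,0,0.1,0,0,0, 10,0,0,0.1,0,0,0, 10,0,0,0.1,0,0,0, 10,0,0,0.1,0,0,0, 10,0,0,0.1,0,0,0, 10,0,0,0.04,0,0,0, 10,0,0,0,0,0,0]';python3 -m pendant '[10,0,0,0.04,0,0,0, 10,0,0,0.04,0,0,0, 10,0,0,0.02,0,0,0, 10,0,0,0,0,0,0]'
```

```text
time_s: 13.55
position: [0.5619, -0.2941, 0.1096]
tool_rot: [[1.0, 0.001, -0.0], [0.001, -1.0, 0.0], [-0.0, -0.0, -1.0]]
ft_force: [0.3, -0.1, -5.8]
grip_width: 0.0203
time_s: 13.95
position: [0.5619, -0.2941, 0.1049]
tool_rot: [[1.0, 0.001, -0.0], [0.001, -1.0, 0.0], [-0.0, -0.0, -1.0]]
ft_force: [0.2, 0.3, -5.6]
grip_width: 0.0204
```

The plug is about 10 mm inside the rim with no contact force. I continue in 1 mm steps.

```bash
python3 -m pendant '[10,0,0,0.03,0,0,0, 10,0,0,0.02,0,0,0, 10,0,0,0,0,0,0]';python3 -m pendant '[10,0,0,0.02,0,0,0, 10,0,0,0,0,0,0]';python3 -m pendant '[10,0,0,0.02,0,0,0, 10,0,0,0,0,0,0]'
```

```text
time_s: 14.25
position: [0.5619, -0.2941, 0.1023]
tool_rot: [[1.0, 0.001, -0.0], [0.001, -1.0, 0.0], [-0.0, -0.0, -1.0]]
ft_force: [0.4, -0.4, -5.7]
grip_width: 0.0204
time_s: 14.45
position: [0.562, -0.2942, 0.1016]
tool_rot: [[1.0, 0.001, 0.0], [0.001, -1.0, -0.0], [0.0, 0.0, -1.0]]
ft_force: [0.4, -0.3, -4.7]
grip_width: 0.0207
time_s: 14.65
position: [0.5621, -0.2941, 0.1014]
tool_rot: [[1.0, 0.001, 0.001], [0.001, -1.0, -0.0], [0.001, 0.0, -1.0]]
ft_force: [-2.8, 2.5, 3.2]
grip_width: 0.0206
```

Contact came exactly at the predicted seat height (TCP 0.1014). I let go.

```bash
python3 -m pendant '[24,0,0,0,0,0,0, 30,0,0,0,0,0,0, 40,0,0,0,0,0,0, 60,0,0,0,0,0,0, 75,0,0,0,0,0,0, 75,0,0,0,0,0,0]'; python3 - <<'E'
from h import *
for n in('scene',): save(n,n+'9')
crop('scene9','s11',180,110,280,200)
o=observe();print(o['position'],o['ft_force'],o['grip_width'])
E
```

```text
time_s: 15.25
position: [0.562, -0.2942, 0.1005]
tool_rot: [[1.0, 0.001, 0.0], [0.001, -1.0, -0.0], [0.0, 0.0, -1.0]]
ft_force: [-0.6, -0.3, -0.0]
grip_width: 0.0747
scale 6
[ 0.56197401 -0.29419364  0.10052963] [0.39476383 0.02048511 0.16069032] 0.07516716493871496
```

View pics/s11.png

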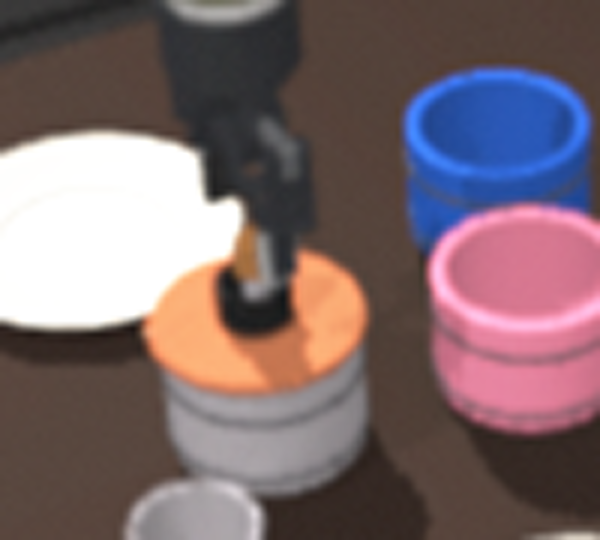

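The lid is seated and level, with the skirt around the rim at about (257,330) in the crop. Next I descend around the collar in stages, watching the force.

```bash
python3 -m pendant '[75,0,0,0.1,0,0,0, 75,0,0,0.15,0,0,0, 75,0,0,0.15,0,0,0, 75,0,0,0.1,0,0,0, 75,0,0,0,0,0,0, 75,0,0,0,0,0,0]'; python3 - <<'E'
from h import *
for n in('scene',): save(n,n+'10')
crop('scene10','s12',190,120,260,190)
o=observe();print(o['position'],o['ft_force'],o['grip_width'])
s=load('scene10')
im=s['frame'].astype(int); m=((im[:,:,0]-im[:,:,2])>60)&(im[:,:,0]>180)
ys,xs=np.nonzero(m[140:185,200:245]); pts=np.c_[xs+200,ys+140].astype(np.float32)
e=cv2.fitEllipse(cv2.convexHull(pts)); print(e,atz(s,*e[0],.094))
E
```

```text
time_s: 15.9
position: [0.562, -0.2942, 0.0754]
tool_rot: [[1.0, 0.001, -0.0], [0.001, -1.0, 0.0], [-0.0, -0.0, -1.0]]
ft_force: [-0.2, 0.2, -0.1]
grip_width: 0.075
scale 8
[ 0.56208594 -0.29424059  0.07571909] [-0.56901477 -0.26292553  0.40297004] 0.07496939621702713
((222.11044311523438, 162.6775360107422), (24.958662033081055, 36.15182113647461), 83.26420593261719) [ 0.56229478 -0.29358237  0.094     ]
```

View pics/s12.png

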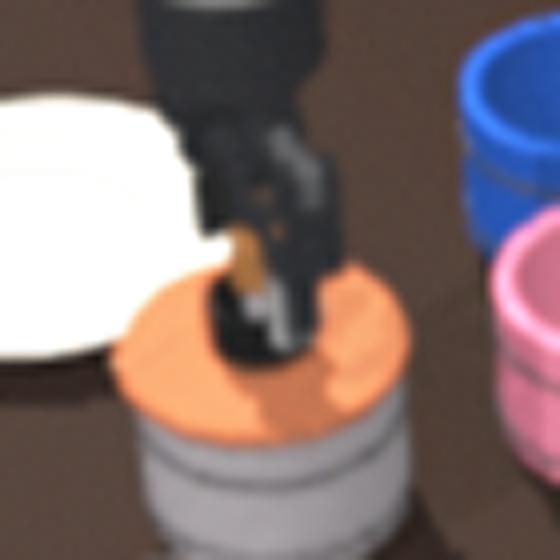

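```bash
python3 - <<'E'
from h import *
s=load('scene10')
for v in(350,354):
  c,r=ray(s,190+286/8,120+v/8); k=(-.2567-c[1])/r[1]; print(c+k*r)
E
```

```text
[ 0.56415174 -0.2567      0.11632139]
[ 0.56431531 -0.2567      0.11421279]
```

```bash
python3 -m pendant '[75,0,0,0.1,0,0,0, 75,0,0,0.08,0,0,0, 70,0,0,0,0,0,0, 60,0,0,0,0,0,0, 50,0,0,0,0,0,0, 40,0,0,0,0,0,0, 35,0,0,0,0,0,0, 35,0,0,0,0,0,0]' 25; python3 - <<'E'
from h import *
for n in('scene',): save(n,n+'11')
crop('scene11','s13',190,120,260,190)
o=observe();print(o['position'],o['ft_force'],o['grip_width'])
E
```

```text
time_s: 16.75
position: [0.5621, -0.2943, 0.067]
tool_rot: [[1.0, 0.001, 0.001], [0.001, -1.0, -0.001], [0.001, 0.001, -1.0]]
ft_force: [-0.9, -0.2, 4.7]
grip_width: 0.045
scale 8
[ 0.56209833 -0.29430097  0.06699403] [-0.65409549 -0.09913213  5.8622695 ] 0.04529995601161201
```

View pics/s13.png

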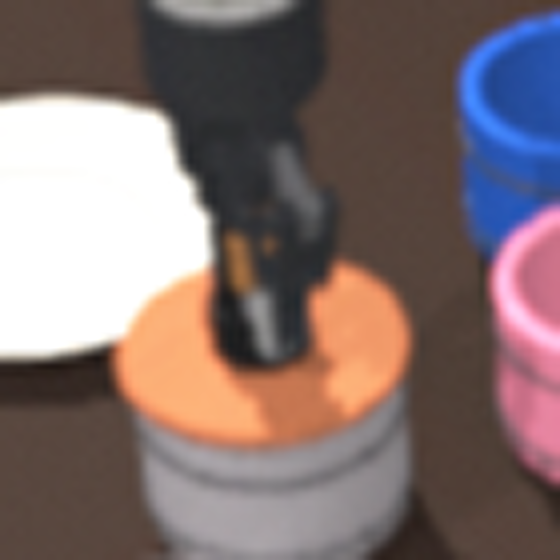

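The fingers stopped at 45 mm, so they are on the collar. I firm up the grip and lift straight up.

```bash
python3 -m pendant '[35,0,0,0,0,0,0, 35,0,0,0,0,0,0, 35,0,0,-0.04,0,0,0, 35,0,0,-0.06,0,0,0, 35,0,0,-0.1,0,0,0, 35,0,0,0,0,0,0]' 60; python3 - <<'E'
from h import *
for n in('scene',): save(n,n+'12')
crop('scene12','s14',190,120,260,190)
o=observe();print(o['position'],o['ft_force'],o['grip_width'])
E
```

```text
time_s: 17.4
position: [0.5622, -0.2943, 0.077]
tool_rot: [[1.0, 0.001, 0.001], [0.001, -1.0, -0.0], [0.001, 0.0, -1.0]]
ft_force: [0.3, 0.2, -3.0]
grip_width: 0.0437
scale 8
[ 0.56203469 -0.29417388  0.07664729] [ 0.52574598  0.41960605 -2.79527517] 0.04375238062586156
```

View pics/s14.png

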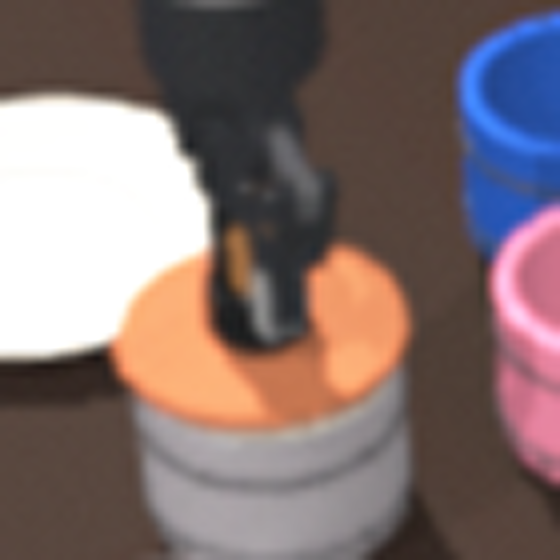

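The load is about 2.9 N, which is the outer lid alone and without lateral force. I continue up another 105 mm.

```bash
python3 -m pendant '[35,0,0,-0.1,0,0,0, 35,0,0,-0.2,0,0,0, 35,0,0,-0.2,0,0,0, 35,0,0,-0.2,0,0,0, 35,0,0,-0.2,0,0,0, 35,0,0,-0.2,0,0,0, 35,0,0,-0.2,0,0,0, 35,0,0,-0.2,0,0,0, 35,0,0,-0.2,0,0,0, 35,0,0,-0.2,0,0,0, 35,0,0,-0.2,0,0,0]'; python3 -m pendant '[35,0,0,0,0,0,0, 35,0,0,0,0,0,0, 35,0,0,0,0,0,0, 35,0,0,0,0,0,0, 35,0,0,0,0,0,0]'; python3 - <<'E'
from h import *
for n in('scene','top'): save(n,n+'13')
crop('scene13','s15',180,80,280,200)
o=observe();print(o['position'],o['ft_force'],o['grip_width'])
E
```

```text
time_s: 18.55
position: [0.5619, -0.2941, 0.1823]
tool_rot: [[1.0, 0.001, -0.0], [0.001, -1.0, 0.0], [-0.0, -0.0, -1.0]]
ft_force: [0.1, 0.2, -3.1]
grip_width: 0.0439
time_s: 19.05
position: [0.5618, -0.2941, 0.1811]
tool_rot: [[1.0, 0.001, -0.001], [0.001, -1.0, 0.0], [-0.001, -0.0, -1.0]]
ft_force: [-0.4, -0.1, -2.9]
grip_width: 0.0432
scale 5
[ 0.56188164 -0.29413796  0.18128966] [-0.27502797  0.46559838 -2.90460319] 0.0436188117394555
```

View pics/s15.png

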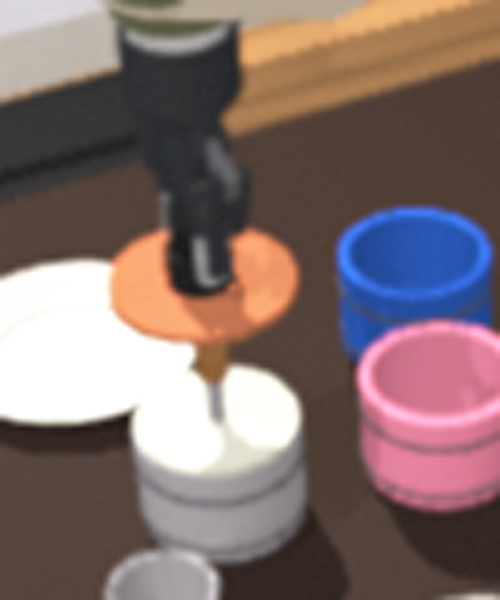

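View pics/scene13.png

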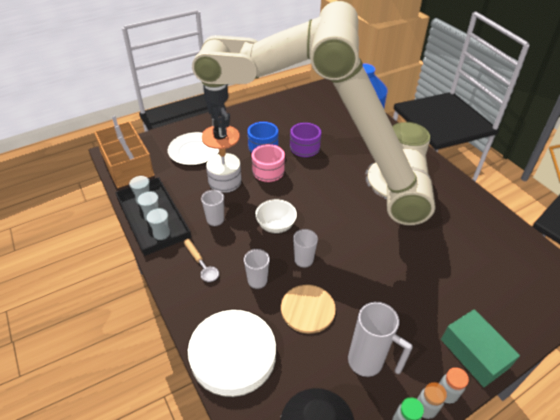

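The white inner lid is seated level in the pot at about (224,165) in the full view. The knob is standing, and the copper lid is level above it at (221,136). I check the gap by depth, then hand in.

```bash
python3 - <<'E'
from h import *
s=load('scene13')
for n,u,v in(('disc',180+135/5,80+290/5),('disc',180+270/5,80+270/5),('disc',180+210/5,80+325/5),('flange',180+155/5,80+430/5),('flange',180+275/5,80+420/5),('flange',180+195/5,80+460/5)): print(n,np.round(atdepth(s,u,v),3))
a,b=load('top0')['frame'].astype(int),load('top13')['frame'].astype(int)
d=abs(a-b).sum(2)>90
for n,(u,v) in dict(tA=(227,140),tB=(227,192),tC=(321,136),bowl=(281,191),plate=(171,92),plate2=(435,162),jug=(100,181),spoon=(270,106)).items(): print(n,d[v-20:v+20,u-20:u+20].mean().round(3))
close_job()
E
```

```text
disc [ 0.603 -0.304  0.207]
disc [ 0.517 -0.278  0.209]
disc [ 0.577 -0.243  0.208]
flange [ 0.602 -0.298  0.092]
flange [ 0.524 -0.27   0.089]
flange [ 0.591 -0.258  0.09 ]
tA 0.018
tB 0.106
tC 0.0
bowl 0.088
plate 0.0
plate2 0.462
jug 0.0
spoon 0.0
the job is handed in; nothing more can be done
```

I seated the nested lids on the steel pot, let go, then lifted the outer lid alone by its collar. I handed in at about 19 s with it still gripped; no verdict was reported.

**Last checks**
- **Outer lid:** three depth points on the disc read 0.207–0.209 m, so it is level, with its lower edge about 49 mm above the knob. The wrist carried about 2.9 N, about one lid's weight, with almost no sideways force.
- **Inner lid:** three points on the flange read 0.089–0.092 m, against 0.090 m expected when seated. It is level and in the mouth.
- **Other tableware:** comparing the first and last top views showed no change at tumbler_c, the jug, the spoon or the white dish at top left. Tumblers a and b and the bowl changed slightly, probably the arm's shadow. The white dish beside the pot changed strongly (0.46 of its patch) because the arm covers it in the top view. All of them look in place in the last scene picture.

**What disagreed**
- **Tool height:** the pictures put the finger tips about 25–30 mm above the reported TCP. I set both grasps from the pictures. The fingers then stopped at about 22 mm on the 24 mm knob and 45 mm on the 46 mm collar. The lid touched the pot at the TCP height those pictures predicted.
- **Camera offset:** the scene camera read positions about 5 mm off from the top camera. Both gave the same lid-to-pot distance, so I used that.

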